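Crimp the bottle the press is set for

ROBOT

A 6-joint arm with a two-finger parallel gripper is mounted at the origin on the work surface. World frame = base frame: x ahead of the robot, y to its left, z up, the work surface at z = 0. Lengths are in mm, angles in rad, forces in N, time in s.
With the tool pointing down it reaches from about 300 to 775 mm from the base axis. Payload 14.6 kg.
Tool frame: the origin (TCP) lies on the centre line of the jaws, within the pads' length; the fingertips stand 19 mm ahead of it and the grasp point (between the pads) is the TCP (bot.tip_reach is the distance from the TCP to the fingertips, in mm); y points along the fingers, x is the direction in which the jaws open and shut, and the axes are right-handed (so a half turn about y gives the same grasp; the last joint's range is limited). The gripper opens to 85 mm and grips with 20 to 120 N. Pads are 22 mm wide; open, the fingers measure 114 mm over their backs; the gripper's body (76 mm by 85 mm) begins 54 mm behind the grasp point. The pads swing forward as they close: fully open they stand 13 mm farther back than shut.
Start: joints at [1.077, 0.3, 1.521, -0, 1.321, -0.067], TCP at [227.674, 500.654, 250.281] pointing down, gripper open.
Joint ranges: [-3.03, 3.03], [-0.79, 2.21], [0.23, 2.52], [-1.04, 4.18], [0, 3.07], [-2.55, 2.55]. Speed limits (rad/s): [2.22, 2.22, 2.57, 3.14, 3.14, 3.14].

INTERFACE

Orientations are given as a unit quaternion [w, x, y, z].
In Python, from rig import bot gives the robot as it stands. Calls block until the motion is done:
- bot.move_to(position, orientation): joint-space move of the TCP to a pose.
- bot.servo_line(position, attitude=None, speed=150, until_force=None): straight line of the TCP; attitude=None keeps the orientation; speed is the mean speed in mm/s. With until_force (N) it stops when the force on the tool has changed by that much, and returns True; else False.
- bot.move_joints(angles): joint-space move.
- bot.move_gripper(opening, grip_force=None): finger opening in mm; grip_force is the grip in N (None keeps the last); returns when the fingers have stopped.
- bot.dwell(seconds).
- bot.ik(position, orientation): joint angles nearest the present ones, or None.
- bot.read_state(): the state.
- bot.read_camera(name): name is "scene" or "top" or "wrist"; returns a dict with "image" (480x640x3 uint8, blue, green, red), "depth" (480x640 float32, mm along the optical axis (not along the pixel's ray), 0 where there is no reading), "fovy" (degrees; the focal length in pixels is half the picture's height over the tangent of half this angle, whatever the lens; pixels are square), "cx", "cy" (the principal point, pixels), "k1" (the pictures are not rectified: a ray, as slopes to the right and down, at radius r is drawn at 1 + k1 r^2 times it, then the intrinsics apply), "eye" and "attitude" of the camera in the world; the wrist camera has in their place "mount" (4x4, takes a point from camera to tool coordinates, whose origin is the TCP and whose axes are the tool frame's). Camera axes: x right, y down, z forward; pixel columns grow to the right and rows downward; lengths in mm; the calibration is good to about 2 mm. A picture is of the moment at which its call begins: read the wrist's pose just before it.
A pose or a line that the arm cannot do raises bot.MotionError and nothing moves.
- bot.finish_job(): hands the job in, once; it reports no verdict.
The state is a dict: "clock": time; "joint_positions": joint angles; "qvel": joint speeds; "effort": joint torques, N m; "ee_pos": TCP position; "tool_rot": TCP orientation; "ft_force": force on the tool from outside, world axes, zero at the start; "moment": the same for the moment, N m; "grip_width": finger opening in mm.
Only numpy, scipy, OpenCV 4.12 (cv2) and the standard library are available. Lean on these libraries where they do the work, as an engineer would, in place of code of your own. Each camera call takes 0.05 s, during which the arm holds its last target.

TASK

Crimp the cap of the one bottle on the white board that the bench crimping press is set for: the one whose cap just passes beneath the raised jaws and sits centred under them when the bottle is home in the V-rest. Its cap is only laid on, so slide it along the board, upright and without lifting it, fully home into the V-rest, then swing the ball-ended handle down until it snaps into its lower detent and back up into its upper one. Leave the bottle standing in the press, and the other three bottles and everything else where they stand.

Things in the scene. Friction and masses are not known exactly. Their poses are not given: they have to be found in the camera images.
- press: Bench crimping press screwed to a white plastic work board 580 x 330 x 10 mm; the bottles wait on it. Origin: on the vertical jaw axis, at the board's underside (board top at z = 10 mm). Own axes: x points into the press, which is open towards -x, so bottles slide in along +x; y left of that; z up. The board spans x -430..150, y -180..150 mm. Its 32 mm column at x = 100 mm stands 350 mm tall.
- v_rest (a point): Inner corner of the V-rest, 28 mm above the board on the line y = 0, at x = 30 mm in the press's axes. Its two faces, 45 deg either side of the press's x axis, 6 mm thick, stand 16 to 40 mm above the board and open towards -x, to a mouth 55 mm wide at x = 2 mm. A 42 mm bottle touching both faces stands exactly on the jaw axis.
- head (a point): Front middle of the press head's underside, x = -28 mm, 167 mm above the board. The head is 56 mm wide and 62 mm tall and reaches back to the column; under it a ram guide 34 mm across reaches down to 157 mm. It overhangs the V-rest: tilt the tool back (some 30 deg) when pushing a bottle home.
- jaws (a point): Centre of the jaws' lower edge. The jaws are a round steel cup 38 to 42 mm across and 36 mm tall on an 18 mm ram, with a mouth 28 mm wide. The lower edge is 78 mm above the board when raised and 63 mm when fully down.
- jaw_axis (a point): The point where the jaw axis meets the board's top: the foot of the right bottle must be centred here.
- plunger: Spring-loaded pressure pad inside the jaws, 20 mm across; origin at the centre of its lower face, 4 mm above the jaws' lower edge. It bears on the cap with about 13 N when the handle is fully down on the right bottle.
- lever (a joint): Angle of the press handle, rad: 0 = upper detent (handle 50 deg above level, jaws raised), 1.22 = lower detent (20 deg below level, jaws closed). It snaps to the nearer end from the middle (0.61); breaking out of a detent takes about 3 to 6 N at the ball. Each rad lowers the jaws 12 mm.
- lever_hub (a point): Pivot of the handle on its swing plane, at x = 0, y = -65, z = 210 mm in the press's axes; the handle turns about the press's y axis.
- lever_knob (a point): Centre of the handle's black ball, 32 mm across, 140 mm from the pivot on a 10 mm rod. Raised it is at x = -90, z = 317 mm in the press's axes, down at x = -132, z = 162 mm; it swings in the plane y = -65 mm.
- bottle_32: Amber glass bottle with a 21 mm aluminium crimp cap: 32 mm across (straight-sided to 25 mm above its foot), 54 mm tall over the cap. The bottles weigh 50 to 160 g and slide easily on the board (friction 0.25 to 0.35). Origin: centre of its foot.
- bottle_37: The same kind of bottle, 37 mm across (straight-sided to 34 mm), 63.5 mm tall over the cap. Origin: centre of its foot.
- bottle_42: The same kind of bottle, 42 mm across (straight-sided to 44 mm), 73 mm tall over the cap. Origin: centre of its foot.
- bottle_47: The same kind of bottle, 47 mm across (straight-sided to 54 mm), 83 mm tall over the cap. Origin: centre of its foot.
- cap_dish: Bystander on the board: white dish of loose caps, 72 mm across, 24 mm tall. Origin under its centre.
- marker: Bystander on the board: marker pen lying down, 125 mm long, 17 mm thick, along its own x. Origin under its middle.
- decapper: Bystander on the board: decapping pliers lying flat, about 145 x 55 x 14 mm, long side along its own x. Origin under its middle.
- tube_rack: Bystander on the bench: orange tube rack, 70 x 130 mm, 57 mm tall, two capped tubes standing to 115 mm. Origin under its centre.
- wash_bottle: Bystander on the bench: white wash bottle, 72 mm across, 200 mm tall with its spout. Origin under its centre.
- tip_box: Bystander on the bench: pipette tip box, 124 x 86 mm, 65 mm tall. Origin under its centre.
- beaker: Bystander on the bench: white plastic beaker, 84 mm across, 100 mm tall. Origin under its centre.
Mind the look-alikes: they are no part of the job. Leave any green or yellow look-alike of the bottle_42 alone.

How it is judged (in metres and radians):
On the way, in this order (a step that is already met when the one before it is completed fails the run):
1. the bottle that the press is set for stands fully home in the V-rest, centred under the raised jaws (within 3.5 mm) (horizontal distance between bottle_42 and jaw_axis below 0.0035 m and angle between bottle_42's own z axis and vertical below 0.06 rad and value of joint lever below 0.15 rad), for 0.2 s.
2. the handle is in its lower detent and the jaws' pad bears on that bottle's cap (value of joint lever above 1.15 rad and contact force between plunger and bottle_42 above 5 N and horizontal distance between bottle_42 and jaw_axis below 0.0045 m), for 0.2 s.
At the end, for the whole second after the job is handed in: The handle is back in its upper detent (below 0.08 rad), the crimped bottle stands upright and still within 8 mm of the jaw axis, and the other three bottles stand within 20 mm of where they were (value of joint lever below 0.08 rad and horizontal distance between bottle_42 and jaw_axis below 0.008 m and angle between bottle_42's own z axis and vertical below 0.06 rad and linear speed of bottle_42 below 0.02 m/s and distance of each of bottle_32, bottle_37, bottle_47 from where it was at the start of the episode below 0.02 m); the robot touches nothing.
It fails at once if the bottle to be crimped is lifted more than 10 mm off the board or tipped more than about 17 deg (z of bottle_42 in the frame of press above 0.02 m or angle between bottle_42's own z axis and vertical above 0.3 rad).
It fails at once if another bottle is moved more than 20 mm or tipped over (distance of any of bottle_32, bottle_37, bottle_47 from where it was at the start of the episode above 0.02 m or angle between any of bottle_32, bottle_37, bottle_47's own z axis and vertical above 0.5 rad).
It fails at once if something else on the board or bench is pushed more than 40 mm or knocked over (distance of any of cap_dish, marker, decapper, tube_rack, wash_bottle, tip_box, beaker from where it was at the start of the episode above 0.04 m or angle between any of wash_bottle, beaker, tube_rack's own z axis and vertical above 0.5 rad).
It also fails if it takes over 72 s, if anything falls off the work surface, if the arm or the gripper's body presses on something with over 40 N, if the wrist force passes 120 N, or if a joint passes its speed limit or range.

## Working session

There is one attempt and no reset: what is moved stays moved. The work goes in short steps, each a Python script; the robot and the scene stay as the last script left them, time stands still between calls to the robot, and variables do not carry over. Pictures are saved under pics/ and viewed, and the job is handed in when it is done.

```bash
ls; mkdir -p pics; cat > h.py <<'E'
import numpy as np, cv2
from rig import bot
from scipy.spatial.transform import Rotation as R
def rot(q): return R.from_quat([q[1],q[2],q[3],q[0]])
def quat(r):
    q=r.as_quat(); return [q[3],q[0],q[1],q[2]]
def cam(name):
    st=bot.read_state(); c=bot.read_camera(name)
    if name=="wrist":
        T=np.eye(4); T[:3,:3]=rot(st["tool_rot"]).as_matrix(); T[:3,3]=st["ee_pos"]
        c["T"]=T@np.array(c["mount"])
    else:
        T=np.eye(4); a=np.array(c["attitude"])
        T[:3,:3]=a if a.shape==(3,3) else rot(a).as_matrix(); T[:3,3]=c["eye"]; c["T"]=T
    c["f"]=240/np.tan(np.radians(c["fovy"])/2)
    c["K"]=np.array([[c["f"],0,c["cx"]],[0,c["f"],c["cy"]],[0,0,1]])
    return c
def rays(c,uv):
    d=np.array([c["k1"],0,0,0],float)
    p=cv2.undistortPoints(np.array(uv,float).reshape(-1,1,2),c["K"],d)[:,0]
    return np.c_[p,np.ones(len(p))]
def at_z(c,uv,z):
    r=rays(c,uv)@c["T"][:3,:3].T; e=c["T"][:3,3]
    return e+r*((z-e[2])/r[:,2])[:,None]
def by_depth(c,uv):
    uv=np.array(uv).reshape(-1,2); dd=c["depth"][uv[:,1].astype(int),uv[:,0].astype(int)]
    return (rays(c,uv)*dd[:,None])@c["T"][:3,:3].T+c["T"][:3,3]
def proj(c,P):
    P=np.array(P,float).reshape(-1,3); q=(P-c["T"][:3,3])@c["T"][:3,:3]
    s=q[:,:2]/q[:,2:]; s=s*(1+c["k1"]*(s**2).sum(1))[:,None]
    return s*c["f"]+[c["cx"],c["cy"]]
E
python3 - <<'E'
from h import *
import pickle
for n in ["scene","top","wrist"]:
    c=cam(n); cv2.imwrite(f"pics/{n}0.png",c["image"]); pickle.dump(c,open(n+"0.pkl","wb"))
    print(n,c["fovy"],c["k1"],c["T"].round(2).tolist())
print(bot.read_state()["clock"],bot.read_state()["tool_rot"])
E
```

```text
pics
scene 55.299415223972225 -0.059021529821713846 [[0.68, 0.42, -0.61, 1209.68], [0.73, -0.4, 0.55, -574.72], [-0.01, -0.82, -0.57, 845.14], [0.0, 0.0, 0.0, 1.0]]
top 55.72238014683657 -0.11274118934793831 [[0.01, -0.98, 0.19, 338.75], [-1.0, -0.02, -0.01, 48.66], [0.01, -0.19, -0.98, 1258.3], [0.0, 0.0, 0.0, 1.0]]
wrist 71.46519800072721 -0.024694419788063974 [[0.41, 0.88, 0.24, 164.75], [0.91, -0.4, -0.11, 528.36], [-0.0, 0.27, -0.96, 374.37], [0.0, 0.0, 0.0, 1.0]]
0.15 [-0.59438624  0.59470655  0.38247849 -0.38306568]
```

View pics/scene0.png

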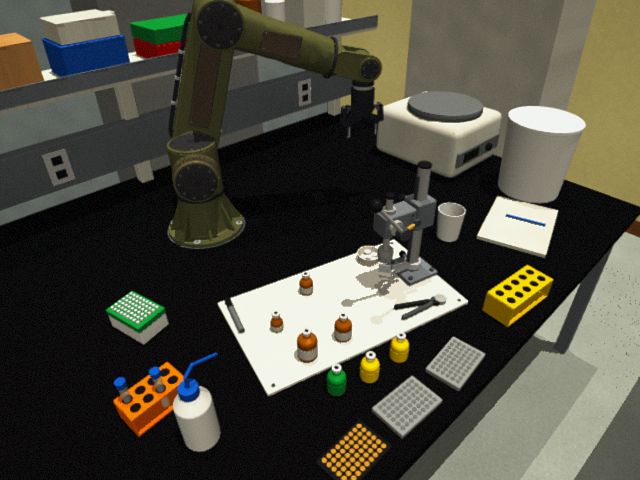

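View pics/top0.png

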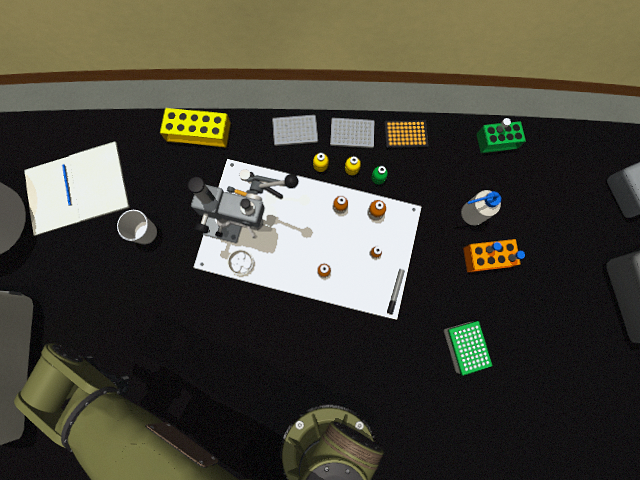

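View pics/wrist0.png

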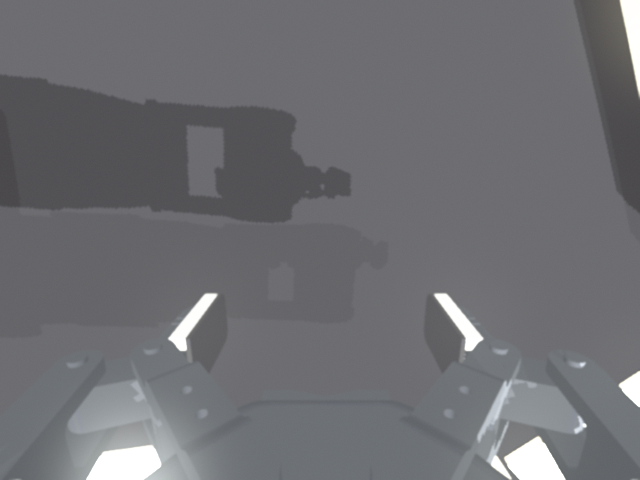

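```bash
python3 - <<'E'
from h import *
import pickle
c=pickle.load(open("top0.pkl","rb")); s=pickle.load(open("scene0.pkl","rb"))
for n,cc in(("top",c),("scene",s)):
    hsv=cv2.cvtColor(cc["image"],cv2.COLOR_BGR2HSV)
    # board mask by brightness; order corners via approx
    m=((hsv[...,2]>150)&(hsv[...,1]<40)).astype(np.uint8)
    k,lab,st,ce=cv2.connectedComponentsWithStats(m)
    ctr={"top":(300,240),"scene":(300,300)}[n]
    l=lab[ctr[1],ctr[0]]; mm=(lab==l).astype(np.uint8)
    cn=max(cv2.findContours(mm,cv2.RETR_EXTERNAL,cv2.CHAIN_APPROX_NONE)[0],key=cv2.contourArea)
    h=cv2.convexHull(cn); ap=cv2.approxPolyDP(h,6,True)[:,0]
    print(n,ap.tolist(),at_z(cc,ap,10).round(1).tolist())
i=cv2.resize(c["image"][150:330,180:430],None,fx=3.2,fy=3.2,interpolation=cv2.INTER_CUBIC); cv2.imwrite("pics/topz.png",i)
i=cv2.resize(s["image"][150:400,210:480],None,fx=2.4,fy=2.4,interpolation=cv2.INTER_CUBIC); cv2.imwrite("pics/scenez.png",i)
E
```

```text
top [[227, 159], [420, 206], [396, 319], [194, 267]] [[809.9, 305.9, 10.0], [677.6, -253.7, 10.0], [357.9, -178.8, 10.0], [491.7, 381.0, 10.0]]
scene [[467, 300], [339, 371], [271, 393], [218, 305], [357, 252], [437, 275]] [[810.0, 307.7, 10.0], [741.0, -101.3, 10.0], [682.7, -249.0, 10.0], [369.1, -183.2, 10.0], [461.3, 250.5, 10.0], [693.3, 335.6, 10.0]]
```

View pics/topz.png

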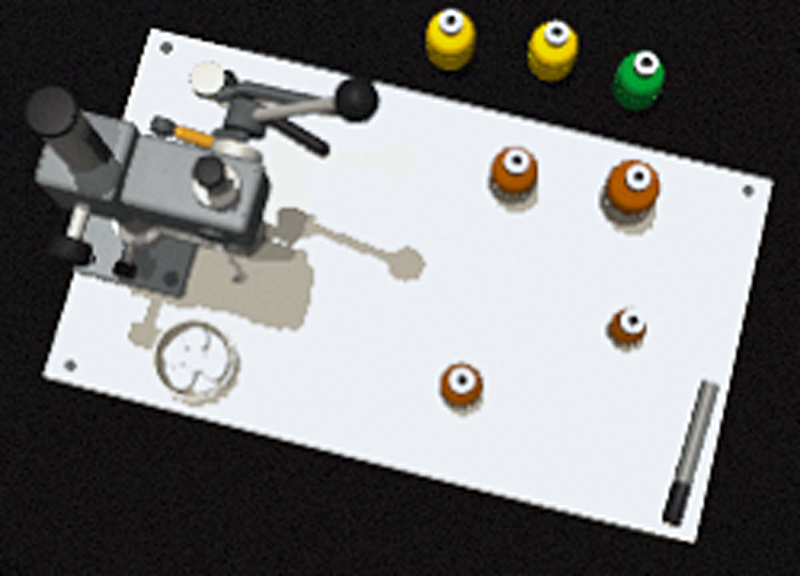

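View pics/scenez.png

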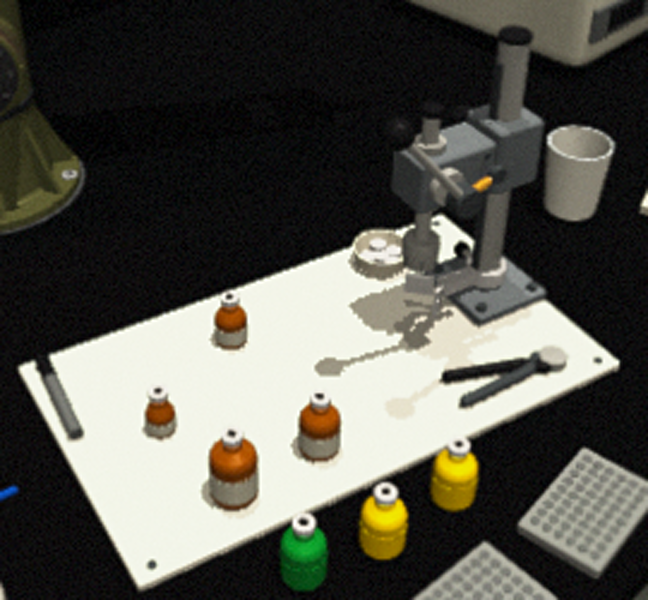

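```bash
cat >> h.py <<'E'
import json,os
if os.path.exists("press.json"):
    _p=json.load(open("press.json")); PO=np.array(_p["o"]); PA=_p["a"]
    PR=R.from_euler('z',PA).as_matrix()
    def P2W(p): return PR@np.array(p,float)+PO
    def W2P(w): return (np.array(w,float)-PO)@PR
E
python3 - <<'E'
from h import *
import pickle
from scipy.optimize import least_squares
c=pickle.load(open("top0.pkl","rb")); s=pickle.load(open("scene0.pkl","rb"))
cor=np.array([[150,-180,10],[-430,-180,10],[-430,150,10],[150,150,10]])
ut=np.array([[227.5,159],[420.5,206],[396.5,319],[194,267.5]]); us=np.array([[467,300.],[271,393],[218.5,305]])
def f(p,both=True):
    Rm=R.from_euler('z',p[2]).as_matrix(); W=cor@Rm.T+[p[0],p[1],0]
    r=[(proj(c,W)-ut).ravel()]
    if both: r.append((proj(s,W[:3])-us).ravel())
    return np.concatenate(r)
x0=[650,170,1.34]
a=least_squares(lambda p:f(p,False),x0); b=least_squares(f,x0)
print(a.x,a.fun.round(1)); print(b.x,b.fun.round(1))
p=b.x; json.dump({"o":[p[0],p[1],0],"a":p[2]},open("press.json","w"))
E
python3 - <<'E'
from h import *
import pickle
c=pickle.load(open("top0.pkl","rb")); s=pickle.load(open("scene0.pkl","rb"))
print("jaw axis",P2W([0,0,10]),"knob",P2W([-90,-65,317]),"dir",PR[:,0])
for n,P in dict(knob=[-90,-65,317],col=[100,0,350],vr=[30,0,38],head=[-28,0,177]).items(): print(n,proj(c,P2W(P)).round(),proj(s,P2W(P)).round())
# bottle foot by trial: cap centre in top & scene triangulate
from scipy.optimize import least_squares
for n,a,b in(("A",(340.5,200.5),(343.3,316)),("B",(379.5,205.5),(306.5,331)),("C",(377.3,251.7),(275.7,313)),("D",(324.3,268.8),(306,274.5))):
    r=least_squares(lambda X:np.r_[(proj(c,X)-a)[0],(proj(s,X)-b)[0]],[600,0,60])
    print(n,r.x.round(1),"above board",round(r.x[2]-10,1),"press",W2P(r.x).round(1),r.fun.round(1))
w=pickle.load(open("wrist0.pkl","rb")); print(np.array(w["mount"]).round(2))
d=(c["image"]*0).astype(np.uint8)
E
```

```text
[601.74314019 202.25544579   1.33869972] [-0.8 -0.5  0.8 -0.1  0.6  0.4 -0.6  0. ]
[602.36869264 204.60234325   1.34542346] [-2.1 -0.5 -0.2 -1.4  0.3 -0.8 -1.2  0.2  1.  -0.3 -2.4  1.3 -1.6 -2.1]
jaw axis [602.36869264 204.60234325  10.        ] knob [645.61261436 102.35282866 317.        ] dir [0.22346982 0.97471085 0.        ]
knob [[290. 181.]] [[376. 205.]]
col [[194. 184.]] [[424. 162.]]
vr [[247. 224.]] [[392. 269.]]
head [[262. 218.]] [[378. 235.]]
A [671.3 -20.7  77. ] above board 67.0 press [-204.2 -117.5   77. ] [-0.3 -0.2 -0.3  0.1]
B [ 656.6 -123.2   89.9] above board 79.9 press [-307.4 -126.1   89.9] [-0.7 -0.5 -0.7  0.1]
C [ 537.  -119.9   58. ] above board 48.0 press [-330.9   -8.8   58. ] [-0.8 -0.6 -0.9  0.1]
D [487.3  21.8  68.1] above board 58.1 press [-203.9   71.3   68.1] [-0.7 -0.5 -0.9  0.1]
[[   1.     -0.      0.     -0.77]
 [  -0.     -0.27    0.96 -124.64]
 [  -0.     -0.96   -0.27   68.75]
 [   0.      0.      0.      1.  ]]
```

```bash
cat >> h.py <<'E'
def att(th,yaw=0):  # th deg tilt, yaw deg about press z (heading)
    y0=np.radians(yaw); X=PR@[np.cos(y0),np.sin(y0),0]; Y=PR@[-np.sin(y0),np.cos(y0),0]; Z=np.array([0,0,1.])
    t=np.radians(th); ty=np.sin(t)*X-np.cos(t)*Z; tz=np.cross(Y,ty)
    return quat(R.from_matrix(np.c_[Y,ty,tz]))
E
python3 - <<'E'
from h import *
for nm,p,th,yaw in [("look",(-204,-117,270),0,0),("grasp",(-204,-117,43),0,0),("rel",(-110,0,43),0,0),("up",(-110,0,150),0,0),("pre",(-160,0,60),30,0),("pre40",(-160,0,60),40,0),("home",(-25,0,45),30,0),("home40",(-25,0,45),40,0),("ball",(-90,-65,317),40,0),("ballpre",(-190,-65,400),40,0),("balldn",(-132,-65,162),40,0),("ballpre60",(-160,-65,357),60,0),("ball60",(-90,-65,317),60,0),("balldn60",(-132,-65,162),60,0),("ball30",(-90,-65,317),30,0),("balldn30",(-132,-65,162),30,0)]:
    q=bot.ik(P2W(p),att(th,yaw)); print(nm,P2W(p).round(),None if q is None else np.round(q,2))
E
```

```text
look [671. -20. 270.] None
grasp [671. -20.  43.] None
rel [578.  97.  43.] None
up [578.  97. 150.] None
pre [567.  49.  60.] None
pre40 [567.  49.  60.] None
home [597. 180.  45.] None
home40 [597. 180.  45.] None
ball [646. 102. 317.] None
ballpre [623.   5. 400.] None
balldn [636.  61. 162.] None
ballpre60 [630.  34. 357.] None
ball60 [646. 102. 317.] None
balldn60 [636.  61. 162.] None
ball30 [646. 102. 317.] None
balldn30 [636.  61. 162.] None
```

```bash
sed -i 's/^def att(th,yaw=0):/def att(th,yaw=0,s=1):/; s/return quat(R.from_matrix(np.c_\[Y,ty,tz\]))/return quat(R.from_matrix(np.c_[s*Y,ty,s*tz]))/' h.py
python3 - <<'E'
from h import *
for s in (1,-1):
  for nm,p,ths in [("grasp",(-204,-117,43),(0,)),("rel",(-110,0,43),(0,)),("pre",(-160,0,60),(20,30,40,50)),("home",(-25,0,45),(20,30,40,50)),("ball",(-90,-65,317),(0,20,40,60)),("balldn",(-132,-65,162),(0,20,40,60))]:
    for th in ths:
      o=[]
      for yaw in range(-90,91,15):
        q=bot.ik(P2W(p),att(th,yaw,s))
        if q is not None: o.append((yaw,[round(float(v),1) for v in q[3:]]))
      print(s,nm,th,o[:2],[k[0] for k in o])
E
```

```text
1 grasp 0 [(-90, [-0.0, 1.1, -1.4]), (-75, [-0.0, 1.1, -1.7])] [-90, -75, -60, -45, -30, 45, 60, 75, 90]
1 rel 0 [(-90, [-0.0, 0.9, -1.2]), (-75, [-0.0, 0.9, -1.5])] [-90, -75, -60, -45, -30, -15, 60, 75, 90]
1 pre 20 [(-90, [-0.2, 0.5, -1.1]), (-75, [0.0, 0.5, -1.6])] [-90, -75, -60, -45, 30, 45, 60, 75, 90]
1 pre 30 [(-90, [-0.5, 0.3, -0.8]), (-75, [0.0, 0.2, -1.6])] [-90, -75, -60, 30, 45, 60, 75, 90]
1 pre 40 [(-75, [2.6, 0.0, 2.1]), (15, [0.7, 1.2, 2.5])] [-75, 15, 30, 45, 60, 75, 90]
1 pre 50 [(-90, [4.0, 0.4, 1.0]), (-75, [3.1, 0.3, 1.6])] [-90, -75, -60, -45, -30, -15, 0, 15, 30, 45, 60, 75, 90]
1 home 20 [(-90, [-0.3, 0.6, -0.8]), (-75, [-0.2, 0.5, -1.2])] [-90, -75, -60, -45, -30, 45, 60, 75, 90]
1 home 30 [(-90, [-0.7, 0.4, -0.5]), (-75, [-0.4, 0.3, -1.0])] [-90, -75, -60, -45, 45, 60, 75, 90]
1 home 40 [(30, [0.7, 1.3, 2.5]), (45, [0.6, 1.4, 2.4])] [30, 45, 60, 75, 90]
1 home 50 [(-75, [3.9, 0.3, 1.0]), (-60, [2.9, 0.3, 1.8])] [-75, -60, -45, -30, -15, 0, 15, 30, 45, 60, 75, 90]
1 ball 0 [(-90, [-0.0, 1.6, -1.2]), (-75, [-0.0, 1.6, -1.5])] [-90, -75, -60, -45, -30, -15, 6
[... 2104 characters left out ...]
, [-0.4, 0.7, 2.2]), (-75, [-0.1, 0.6, 1.7])] [-90, -75, -60, -45, -30, -15, 0, 15, 30, 45, 60, 75, 90]
-1 ball 60 [(-75, [-0.6, 0.2, 2.2]), (-60, [1.0, 0.3, 0.4])] [-75, -60, -45, -30, -15, 0, 15, 30, 45, 60, 75]
-1 balldn 0 [(-90, [-0.0, 1.2, 1.8]), (-75, [-0.0, 1.2, 1.6])] [-90, -75, -60, -45, -30, -15, 0, 15, 30, 45, 60, 75, 90]
-1 balldn 20 [(-90, [-0.1, 0.8, 2.0]), (-75, [-0.0, 0.8, 1.6])] [-90, -75, -60, -45, -30, -15, 0, 15, 30, 45, 60, 75, 90]
-1 balldn 40 [(-90, [-0.6, 0.4, 2.4]), (-75, [-0.0, 0.3, 1.6])] [-90, -75, -60, -45, -30, -15, 0, 15, 30, 45, 60, 75, 90]
-1 balldn 60 [(-90, [4.2, 0.4, -2.4]), (-75, [3.2, 0.3, -1.6])] [-90, -75, -60, -45, -30, -15, 0, 15, 30, 45, 60, 75, 90]
```

```bash
python3 - <<'E'
from h import *
import pickle
print(bot.ik([400,0,400],att(0,0,-1)), bot.ik(P2W((-204,-117,220)),att(20,0,-1)))
bot.move_to([400,0,400],att(0,0,-1))
bot.move_to(P2W((-204,-117,220)),att(20,0,-1))
bot.move_gripper(62,20)
c=cam("wrist"); cv2.imwrite("pics/w1.png",c["image"]); pickle.dump(c,open("w1.pkl","wb"))
s=bot.read_state(); print(s["clock"],s["ft_force"],s["grip_width"],W2P(s["ee_pos"]))
print(proj(c,P2W((-204,-117,10))),proj(c,P2W((-204,-117,83))),proj(c,P2W((-132,-65,162))))
E
```

```text
[-9.16281602e-02 -1.19895959e-01  1.63639740e+00 -4.44089210e-16
  1.62509121e+00  1.33744709e-01] [-0.20077303  0.58305014  1.22077602  0.35856405  1.34366305 -0.05801404]
3.7833 [0.00823635 0.27057592 0.18662672] 61.86323399438248 [-203.94083365 -116.94012479  220.37411757]
[[325.88374914 287.70968585]] [[326.10330586 293.09532605]] [[240.90388145 183.60990568]]
```

View pics/w1.png

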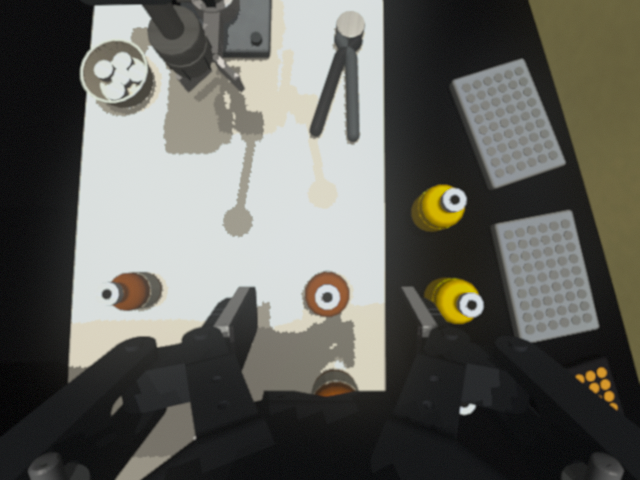

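```bash
python3 - <<'E'
from h import *
import pickle
c=pickle.load(open("w1.pkl","rb"))
for uv in [(385,100),(385,200),(385,280),(92,60),(77,200),(73,290)]: print(uv,W2P(at_z(c,[uv],10)[0]).round(1))
hsv=cv2.cvtColor(c["image"],cv2.COLOR_BGR2HSV)
m=((hsv[...,0]<16)&(hsv[...,1]>150)&(hsv[...,2]>50)).astype(np.uint8)
k,l,st,ce=cv2.connectedComponentsWithStats(m)
for i in range(1,k):
    if st[i,4]>200: print(st[i],ce[i])
cap=((hsv[...,1]<40)&(hsv[...,2]>150)).astype(np.uint8)[270:320,300:355]
print("depth cap",c["depth"][285:310,327].round(0).tolist())
P=by_depth(c,[(327,284),(327,290),(318,296),(336,296),(327,306),(350,296),(385-30,250)]); print([W2P(p).round(1).tolist() for p in P])
i=cv2.resize(c["image"][240:400,250:420],None,fx=3.5,fy=3.5,interpolation=cv2.INTER_CUBIC); cv2.imwrite("pics/w1z.png",i)
E
```

```text
(385, 100) [   0.2 -182.    10. ]
(385, 200) [-111.2 -180.2   10. ]
(385, 280) [-196.1 -178.9   10. ]
(92, 60) [ 49.4 146.   10. ]
(77, 200) [-110.4  152.    10. ]
(73, 290) [-207.   150.8   10. ]
[115 275  25  34 391] [129.16368286 291.50127877]
[308 276  39  39 533] [328.12195122 293.58348968]
[318 386  34  11 237] [333.12658228 390.77637131]
depth cap [275.0, 273.0, 275.0, 275.0, 274.0, 275.0, 275.0, 275.0, 274.0, 274.0, 274.0, 274.0, 274.0, 274.0, 273.0, 274.0, 274.0, 275.0, 274.0, 275.0, 274.0, 275.0, 274.0, 273.0, 273.0]
[[-197.3, -117.8, 67.1], [-201.4, -117.7, 83.4], [-206.3, -110.3, 83.8], [-206.3, -125.1, 83.9], [-214.5, -117.7, 83.3], [-212.5, -142.1, 11.2], [-164.7, -147.6, 11.7]]
```

View pics/w1z.png

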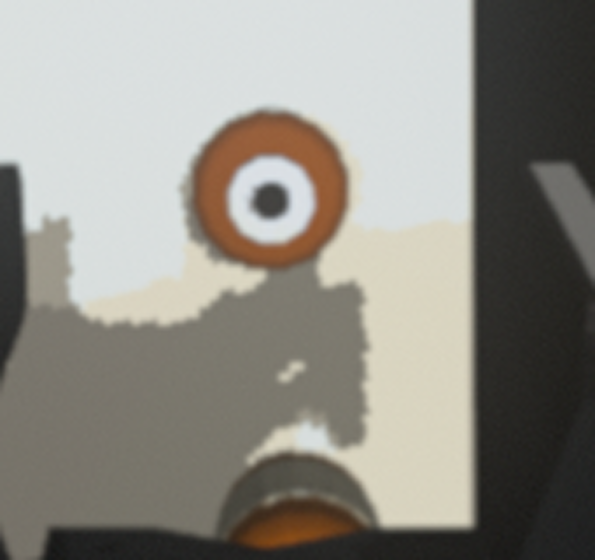

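```bash
python3 - <<'E'
from h import *
q=att(20,0,-1)
print(bot.servo_line(P2W((-207,-117.7,110)),q,120))
print(bot.servo_line(P2W((-207,-117.7,43)),q,80,until_force=8))
bot.move_gripper(20,20)
s=bot.read_state(); print(s["clock"],np.round(s["ft_force"],2),s["grip_width"],W2P(s["ee_pos"]).round(2))
c=cam("wrist"); cv2.imwrite("pics/w2.png",c["image"])
E
```

```text
False
False
6.1333 [-0.72  0.06  4.9 ] 41.52423791299614 [-206.97 -117.99   43.69]
```

View pics/w2.png

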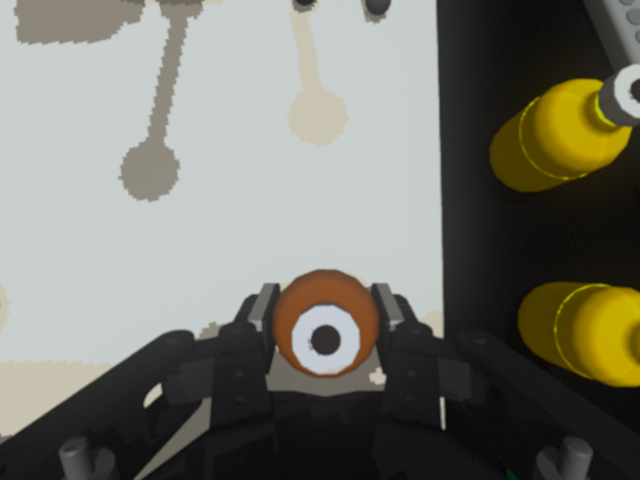

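```bash
python3 - <<'E'
from h import *
q=att(20,0,-1)
bot.servo_line(P2W((-206.5,-117.7,43.5)),q,20)
s=bot.read_state(); print(np.round(s["ft_force"],2),W2P(s["ee_pos"]).round(2))
print(bot.servo_line(P2W((-100,0,43.5)),q,80,until_force=15))
s=bot.read_state(); print(s["clock"],np.round(s["ft_force"],2),s["grip_width"],W2P(s["ee_pos"]).round(2))
c=cam("wrist"); cv2.imwrite("pics/w3.png",c["image"])
c=cam("scene"); cv2.imwrite("pics/s3.png",cv2.resize(c["image"][150:400,210:480],None,fx=2.4,fy=2.4))
E
```

```text
[-1.68 -1.06  4.9 ] [-206.49 -117.77   43.7 ]
False
8.5667 [0.11 0.81 5.93] 41.180074889153616 [-99.48   0.58  43.64]
```

View pics/w3.png

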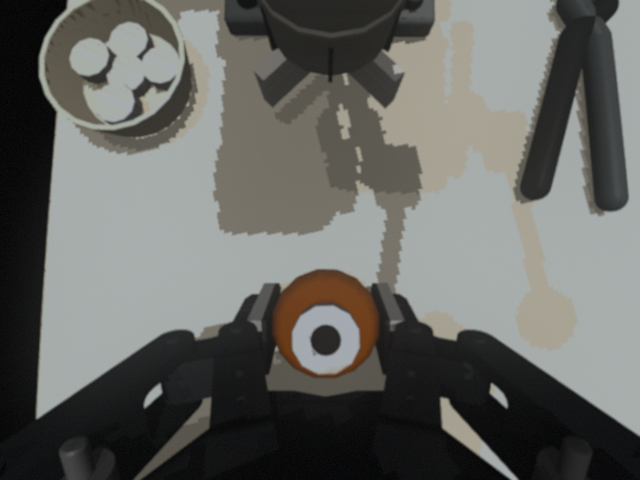

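View pics/s3.png

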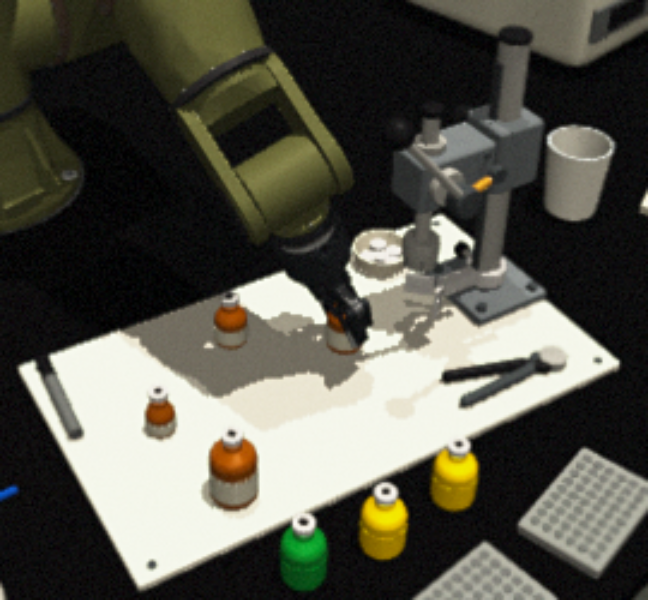

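```bash
python3 - <<'E'
from h import *
c=cam("wrist")
for uv in [(256,75),(272,107),(404,75),(385,107)]: print(uv,W2P(at_z(c,[uv],50)[0]).round(1))
print(proj(c,P2W((2,27.5,50))),proj(c,P2W((2,-27.5,50))))
print(W2P(at_z(c,[(326,340)],83)[0]).round(1))
E
```

```text
(256, 75) [ 2.7 30.6 50. ]
(272, 107) [-11.4  23.6  50. ]
(404, 75) [  2.8 -32.1  50. ]
(385, 107) [-11.4 -23.8  50. ]
[[263.17851544  76.62158264]] [[393.28093303  76.62501866]]
[-99.9   1.1  83. ]
```

```bash
python3 - <<'E'
from h import *
q=att(20,0,-1)
bot.move_gripper(62)
s=bot.read_state(); print(s["clock"],np.round(s["ft_force"],2),s["grip_width"])
print(bot.servo_line(P2W((-157,0.3,44)),q,80,until_force=10))
bot.move_gripper(26)
print(bot.servo_line(P2W((-162,0.3,42)),att(45,0,-1),40,until_force=12))
s=bot.read_state(); print(s["clock"],np.round(s["ft_force"],2),s["grip_width"],W2P(s["ee_pos"]).round(2), s["joint_positions"])
c=cam("wrist"); cv2.imwrite("pics/w4.png",c["image"])
c=cam("scene"); cv2.imwrite("pics/s4.png",cv2.resize(c["image"][150:400,210:480],None,fx=2.4,fy=2.4))
E
```

```text
9.05 [0.12 0.64 0.21] 62.04856199472251
False
False
10.95 [0.35 0.07 0.34] 26.019695767562844 [-1.6207e+02  1.6000e-01  4.1960e+01] [-0.26951054  0.66547149  1.71719983  0.94375157  1.05530002 -0.65935324]
```

View pics/w4.png

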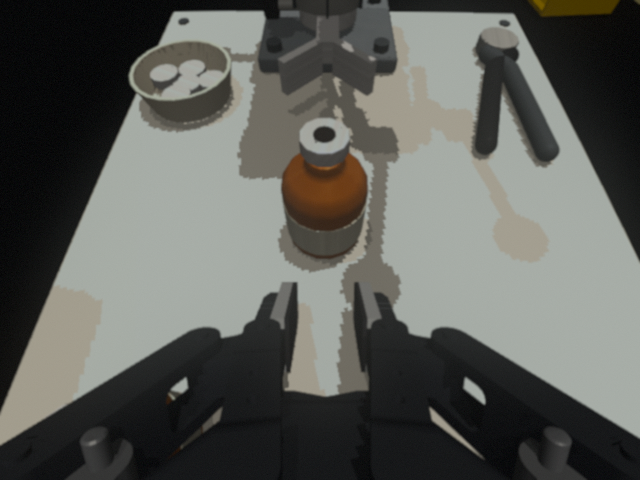

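View pics/s4.png

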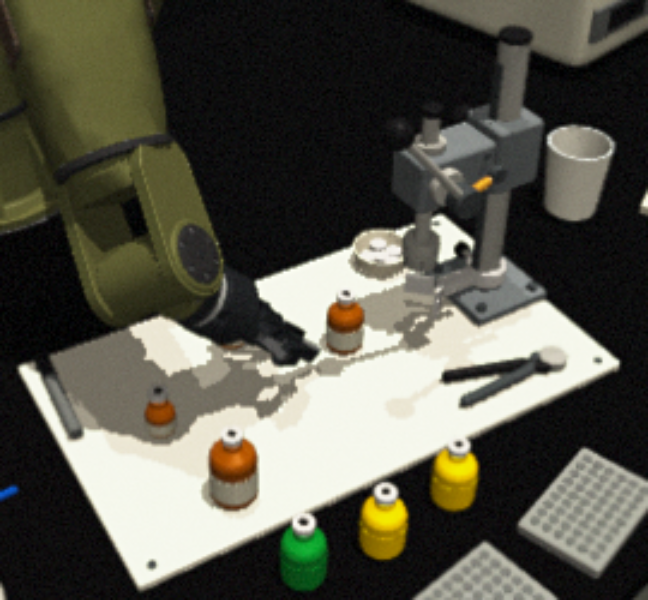

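```bash
python3 - <<'E'
from h import *
q=att(45,0,-1)
print(bot.servo_line(P2W((-60,0,41)),q,50,until_force=12))
s=bot.read_state(); print(s["clock"],np.round(s["ft_force"],2),s["grip_width"],W2P(s["ee_pos"]).round(2))
c=cam("wrist"); cv2.imwrite("pics/w5.png",c["image"])
E
```

```text
False
13.2417 [-0.35 -1.29 -0.08] 26.13867096702476 [-6.013e+01 -1.000e-02  4.097e+01]
```

View pics/w5.png

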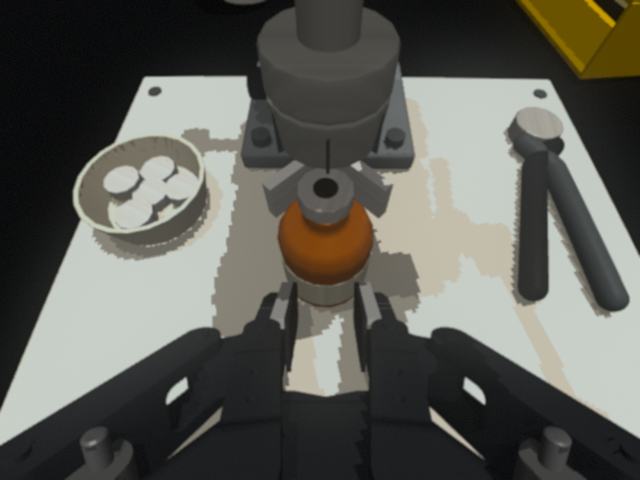

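```bash
python3 - <<'E'
from h import *
q=att(45,0,-1)
print(bot.servo_line(P2W((-30,0,41)),q,20,until_force=8))
s=bot.read_state(); print(s["clock"],np.round(s["ft_force"],2),PR.T@s["ft_force"],W2P(s["ee_pos"]).round(2))
c=cam("wrist"); cv2.imwrite("pics/w6.png",c["image"])
c=cam("scene"); cv2.imwrite("pics/s6.png",cv2.resize(c["image"][180:330,300:480],None,fx=4,fy=4,interpolation=cv2.INTER_CUBIC))
E
```

```text
True
14.4 [ 1.25 -5.31  2.54] [-4.89101434 -2.40734842  2.54033337] [-36.23  -0.66  40.81]
```

View pics/w6.png

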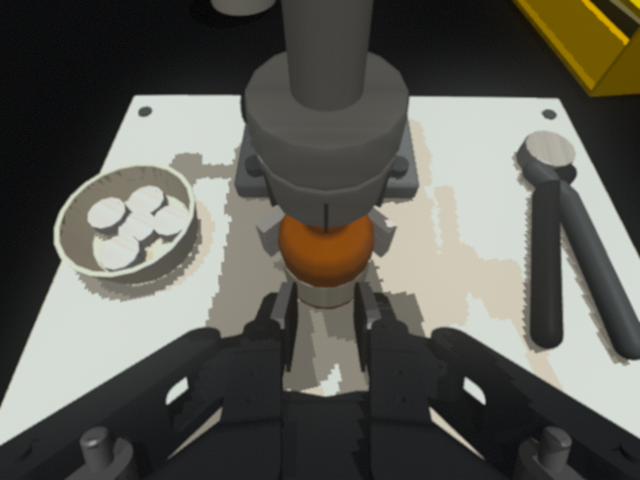

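View pics/s6.png

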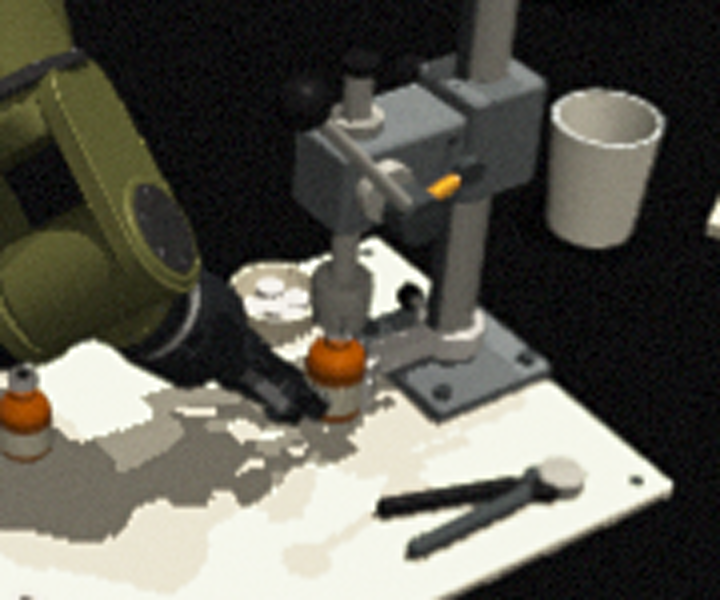

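```bash
python3 - <<'E'
from h import *
q=att(45,0,-1)
print(bot.servo_line(P2W((-33,0,41)),q,10,until_force=10))
s=bot.read_state(); print(s["clock"],(PR.T@s["ft_force"]).round(2),W2P(s["ee_pos"]).round(2))
bot.dwell(0.3)
s=bot.read_state(); print((PR.T@s["ft_force"]).round(2),W2P(s["ee_pos"]).round(2))
c=cam("wrist"); cv2.imwrite("pics/w7.png",c["image"])
m=cam("scene")
for n,p in dict(foot=(0,0,10),cap=(0,0,83),jaw=(0,0,88)).items(): print(n,proj(m,P2W(p)),proj(c,P2W(p)))
i=cv2.resize(m["image"][225:315,345:435],None,fx=6,fy=6,interpolation=cv2.INTER_CUBIC); cv2.imwrite("pics/s7.png",i)
E
```

```text
True
14.7667 [-8.51  1.07  4.72] [-35.82  -0.82  40.64]
[-7.99  1.22  5.13] [-35.94  -0.82  40.62]
foot [[382.28974272 280.76146921]] [[324.74271727 270.92138823]]
cap [[384.04413682 260.12059941]] [[324.60736492 186.64640984]]
jaw [[384.16814009 258.65467324]] [[324.59275356 177.4753685 ]]
```

View pics/s7.png

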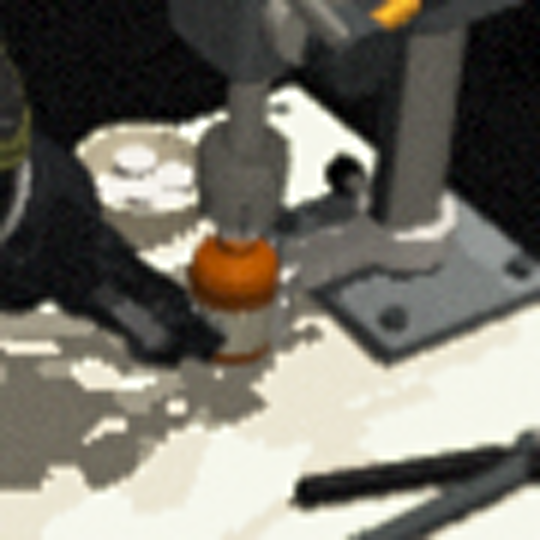

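View pics/w7.png

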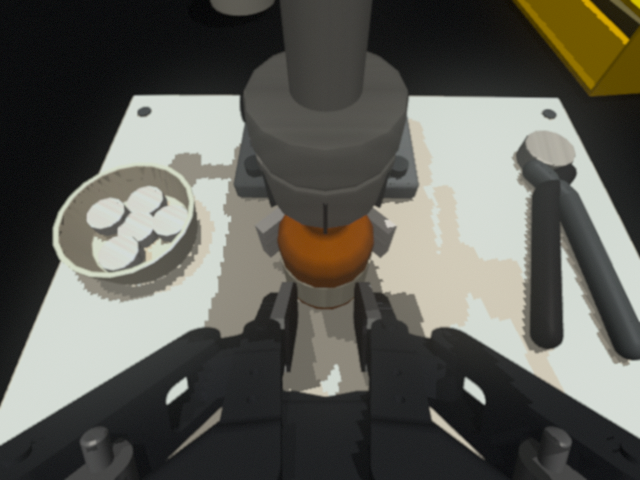

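```bash
python3 - <<'E'
from h import *
q=att(45,0,-1)
bot.servo_line(P2W((-100,-0.5,42)),q,60)
bot.servo_line(P2W((-190,-20,180)),q,200)
bot.move_gripper(60)
bot.move_to(P2W((-154,-65,381)),q)
s=bot.read_state(); print(s["clock"],np.round(s["ft_force"],2),s["grip_width"],W2P(s["ee_pos"]).round(2),s["joint_positions"])
c=cam("wrist"); cv2.imwrite("pics/w8.png",c["image"])
print(proj(c,P2W((-90,-65,317))),proj(c,P2W((0,-65,210))))
m=cam("scene"); i=cv2.resize(m["image"][120:330,300:480],None,fx=2.8,fy=2.8,interpolation=cv2.INTER_CUBIC); cv2.imwrite("pics/s8.png",i)
E
```

```text
18.65 [ 0.62 -0.42 -0.81] 60.2206033721175 [-154.21  -64.76  378.97] [-0.25244668  0.39352555  1.25229442  0.78536279  1.53878528 -0.07016791]
[[326.81947521 251.88886194]] [[326.45829249 224.09899684]]
```

View pics/s8.png

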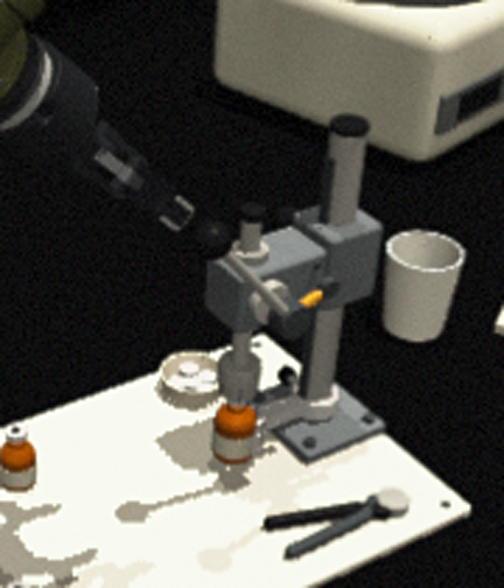

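View pics/w8.png

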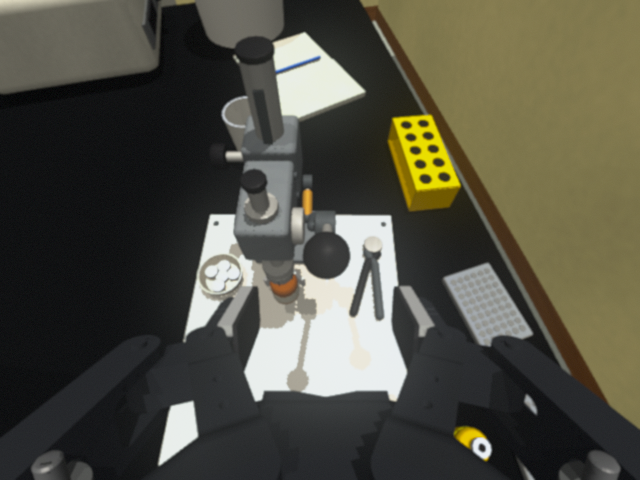

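```bash
cat >> h.py <<'E'
def ball(a):
    f=np.radians(50)-a; return np.array([-140*np.cos(f),-65,210+140*np.sin(f)])
E
python3 - <<'E'
from h import *
q=att(45,0,-1)
print(bot.servo_line(P2W(ball(0)),q,100,until_force=8))
bot.move_gripper(20,40)
s=bot.read_state(); print(s["clock"],(PR.T@s["ft_force"]).round(2),s["grip_width"],W2P(s["ee_pos"]).round(2))
c=cam("wrist"); cv2.imwrite("pics/w9.png",c["image"])
E
```

```text
False
20.1833 [-5.27  1.91  4.35] 29.955416406045142 [-90.46 -65.15 317.76]
```

View pics/w9.png

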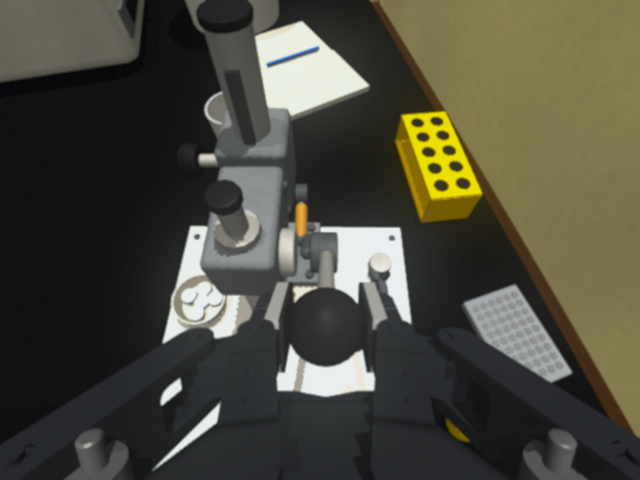

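```bash
python3 - <<'E'
from h import *
q=att(45,0,-1)
for a in np.linspace(0,1.22,10)[1:]:
    bot.servo_line(P2W(ball(a)),q,70)
    s=bot.read_state(); print(round(s["clock"],2),round(a,2),(PR.T@s["ft_force"]).round(1),round(s["grip_width"],1),W2P(s["ee_pos"]).round(1))
c=cam("wrist"); cv2.imwrite("pics/w10.png",c["image"])
m=cam("scene"); i=cv2.resize(m["image"][120:330,300:480],None,fx=2.8,fy=2.8,interpolation=cv2.INTER_CUBIC); cv2.imwrite("pics/s10.png",i)
E
```

```text
20.66 0.14 [-1.8  2.5  5.7] 30.1 [-103.7  -65.1  304.9]
21.08 0.27 [-1.4  3.9  5.8] 30.0 [-115.6  -65.   289.8]
21.51 0.41 [-4.   4.6  5.4] 29.7 [-125.2  -64.9  273.2]
21.93 0.54 [-4.   4.1  3.1] 29.9 [-132.6  -64.9  255.4]
22.36 0.68 [-2.4  4.4  0.4] 29.8 [-137.3  -64.8  237.1]
22.78 0.81 [-1.6  4.8 -0.6] 29.8 [-139.5  -64.8  218.5]
23.21 0.95 [ 0.5  6.4 -1.6] 29.9 [-139.3  -64.8  199.7]
23.63 1.08 [ 1.5  5.5 -1.8] 29.6 [-136.6  -64.9  181.1]
24.06 1.22 [ 2.5  5.7 -1.7] 30.0 [-131.5  -64.9  163. ]
```

View pics/s10.png

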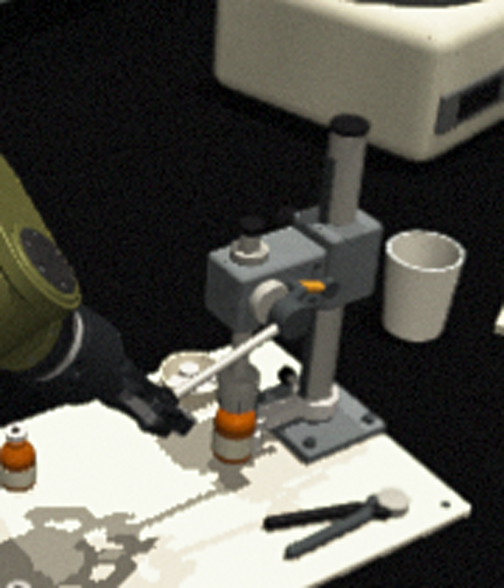

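View pics/w10.png

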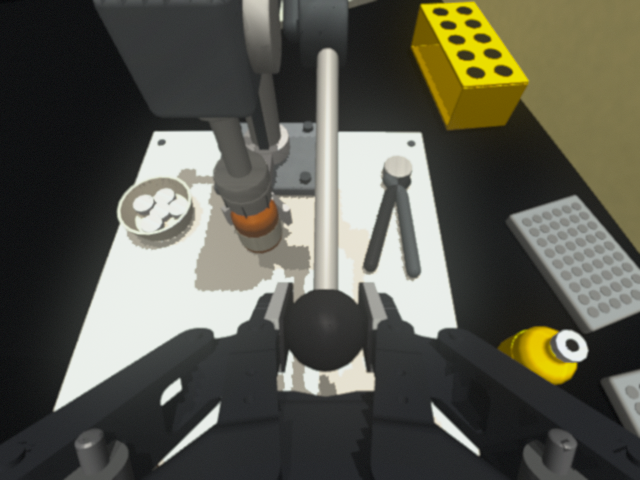

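```bash
python3 - <<'E'
from h import *
q=att(45,0,-1)
bot.move_gripper(50)
bot.dwell(0.5)
c=cam("wrist"); cv2.imwrite("pics/w11.png",c["image"])
print(proj(c,P2W(ball(1.22))),proj(c,P2W(ball(1.1))))
m=cam("scene"); i=cv2.resize(m["image"][200:300,330:430],None,fx=5.8,fy=5.8,interpolation=cv2.INTER_CUBIC); cv2.imwrite("pics/s11.png",i)
s=bot.read_state(); print(s["clock"],(PR.T@s["ft_force"]).round(1))
E
```

```text
[[326.84127602 319.55560279]] [[327.0564574  319.73875997]]
25.0917 [ 0.8 -0.8  0.3]
```

View pics/w11.png

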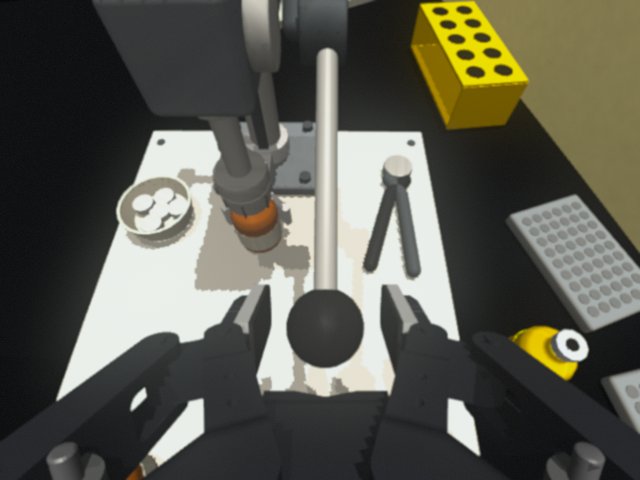

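View pics/s11.png

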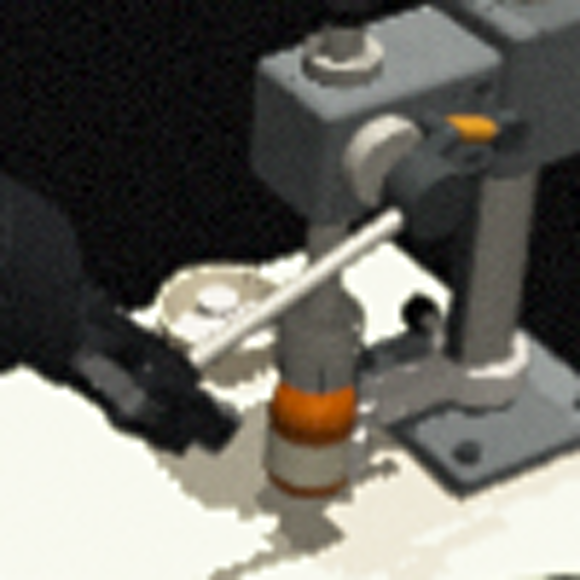

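```bash
python3 - <<'E'
from h import *
from scipy.optimize import least_squares
c=cam("wrist")
uv=[(u,v) for u in range(305,346,4) for v in range(308,346,4)]
P=np.array([W2P(p) for p in by_depth(c,uv)])
r=least_squares(lambda x:np.linalg.norm(P-x,axis=1)-16,[-131,-65,160],loss='soft_l1'); print("ball",r.x.round(1),np.abs(r.fun).mean())
d=r.x-np.array([0,-65,210]); print("angle",np.radians(50)-np.arctan2(d[2],-d[0]),np.hypot(d[0],d[2]))
R_=[(327,v) for v in range(70,280,15)]
Q=np.array([W2P(p) for p in by_depth(c,R_)]); print(Q.round(1).tolist())
k=np.polyfit(Q[:,0],Q[:,2],1); print("rod slope deg",np.degrees(np.arctan(k[0])))
E
```

```text
ball [-142.7  -64.5  191.9] 1.4005961668756677
angle 0.9990480156368653 143.8076866165384
[[-31.1, -65.2, 207.1], [-38.0, -65.2, 204.4], [-44.2, -65.2, 201.3], [-52.4, -65.1, 200.0], [-58.6, -65.1, 197.2], [-64.5, -65.1, 194.2], [-70.7, -65.1, 191.6], [-77.3, -65.1, 189.6], [-83.2, -65.1, 186.8], [-89.0, -65.1, 184.2], [-96.6, -65.1, 184.2], [-102.1, -65.1, 181.5], [-107.3, -65.1, 178.2], [-112.7, -65.1, 175.3]]
rod slope deg 20.61706596617706
```

```bash
python3 - <<'E'
from h import *
q=att(45,0,-1)
bot.servo_line(P2W(ball(1.22)),q,20)
bot.move_gripper(20,40)
for a in np.linspace(1.22,0,10)[1:]:
    bot.servo_line(P2W(ball(a)),q,70)
    s=bot.read_state(); print(round(s["clock"],2),round(a,2),(PR.T@s["ft_force"]).round(1),round(s["grip_width"],1),W2P(s["ee_pos"]).round(1))
bot.move_gripper(60)
bot.servo_line(P2W((-175,-65,402)),q,100)
c=cam("wrist"); cv2.imwrite("pics/w12.png",c["image"])
R_=[(u,v) for u,v in zip(np.linspace(326,327,5),range(225,238,3))]
print(proj(c,P2W(ball(0))),proj(c,P2W(ball(0.1))),bot.read_state()["clock"])
m=cam("scene"); i=cv2.resize(m["image"][150:310,300:460],None,fx=3.7,fy=3.7,interpolation=cv2.INTER_CUBIC); cv2.imwrite("pics/s12.png",i)
t=cam("top"); i=cv2.resize(t["image"][150:330,180:430],None,fx=3.2,fy=3.2,interpolation=cv2.INTER_CUBIC); cv2.imwrite("pics/t12.png",i)
from scipy.optimize import least_squares
u0=proj(c,P2W(ball(0)))[0]
uv=[(u0[0]+a,u0[1]+b) for a in range(-10,11,3) for b in range(-10,11,3)]
P=np.array([W2P(p) for p in by_depth(c,uv)])
r=least_squares(lambda x:np.linalg.norm(P-x,axis=1)-16,[-90,-65,317],loss='soft_l1'); print("ball",r.x.round(1),np.abs(r.fun).mean())
E
```

```text
26.13 1.08 [ 0.7  2.3 -5.2] 29.5 [-136.9  -64.8  180.8]
26.56 0.95 [ 2.1  3.9 -3.6] 30.0 [-139.5  -64.8  200.6]
26.98 0.81 [ 2.8  6.4 -3.5] 30.3 [-139.5  -64.8  220. ]
27.41 0.68 [ 3.1  5.8 -2.2] 29.7 [-136.9  -64.9  239.3]
27.83 0.54 [ 3.1  6.6 -2.9] 29.6 [-131.7  -64.9  258. ]
28.26 0.41 [ 3.9  6.2 -1.6] 29.5 [-124.   -64.9  275.7]
28.68 0.27 [ 6.9  3.1 -2.9] 29.3 [-113.9  -64.9  292. ]
29.11 0.14 [1.6 2.  3.3] 20.1 [-102.8  -65.2  306.7]
29.53 0.0 [ 0.5 -0.8  4.2] 19.7 [-89.6 -65.1 317.9]
[[326.34601097 241.66737941]] [[326.3457232  259.34396924]] 31.4
ball [-93.1 -64.8 318.2] 5.27696330955337
```

View pics/w12.png

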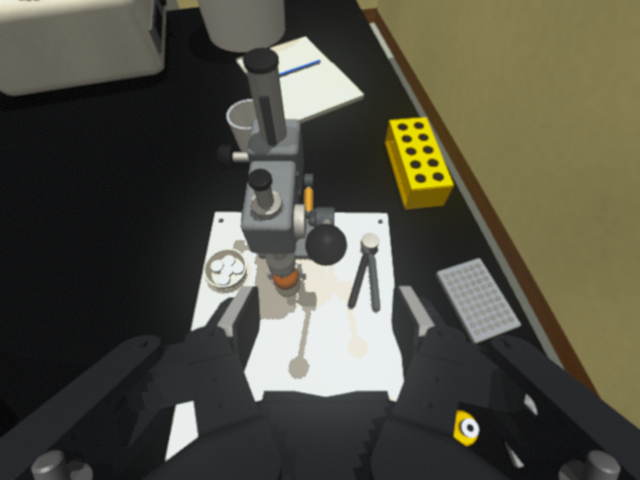

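View pics/s12.png

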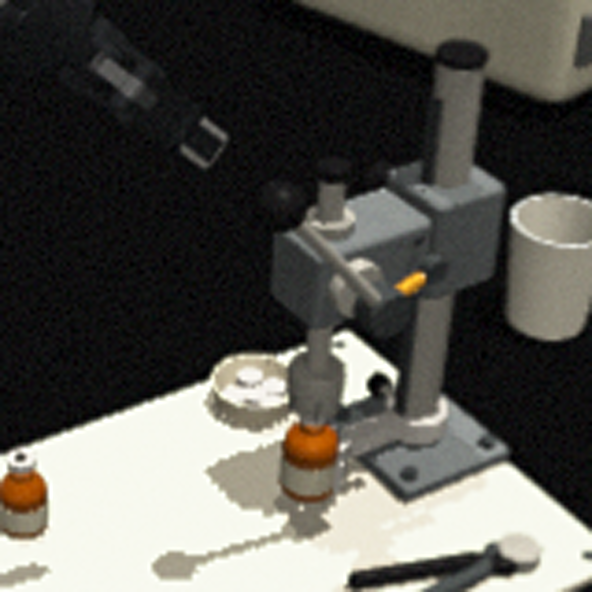

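View pics/t12.png

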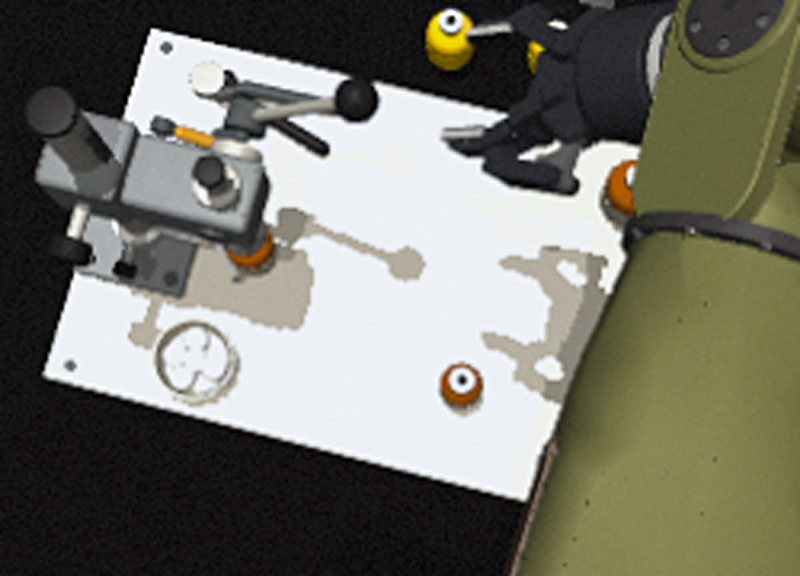

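```bash
python3 - <<'E'
from h import *
import pickle
q=att(45,0,-1)
bot.servo_line(P2W((-240,-40,430)),q,200)
bot.move_to([400,0,400],att(0,0,-1))
bot.move_joints([1.077, 0.3, 1.521, -0, 1.321, -0.067])
s=bot.read_state(); print(s["clock"])
m=cam("scene"); t=cam("top")
m0=pickle.load(open("scene0.pkl","rb"))["image"]; t0=pickle.load(open("top0.pkl","rb"))["image"]
dm=cv2.absdiff(m["image"],m0).max(2); dt=cv2.absdiff(t["image"],t0).max(2)
for n,d in(("scene",dm),("top",dt)):
    b=cv2.morphologyEx((d>45).astype(np.uint8),cv2.MORPH_OPEN,np.ones((2,2)))
    k,l,st,ce=cv2.connectedComponentsWithStats(b)
    print(n,[(st[i].tolist()) for i in range(1,k) if st[i,4]>6])
i=np.hstack([cv2.resize(m["image"][150:400,210:480],None,fx=1.48,fy=1.48),cv2.resize(t["image"][150:330,180:430],(400,370))]); cv2.imwrite("pics/f13.png",i)
i=cv2.resize(m["image"][225:315,345:435],None,fx=6,fy=6,interpolation=cv2.INTER_CUBIC); cv2.imwrite("pics/s13.png",i)
E
```

```text
34.8083
scene [[378, 103, 6, 4, 15], [376, 110, 3, 6, 15], [383, 111, 2, 5, 10], [382, 117, 3, 5, 12], [353, 130, 2, 10, 20], [349, 133, 2, 5, 10], [377, 264, 16, 22, 196], [382, 283, 7, 4, 20], [342, 315, 4, 3, 11], [333, 318, 20, 26, 433]]
top [[333, 197, 16, 20, 218], [341, 200, 3, 3, 8], [252, 224, 15, 13, 104]]
```

View pics/f13.png

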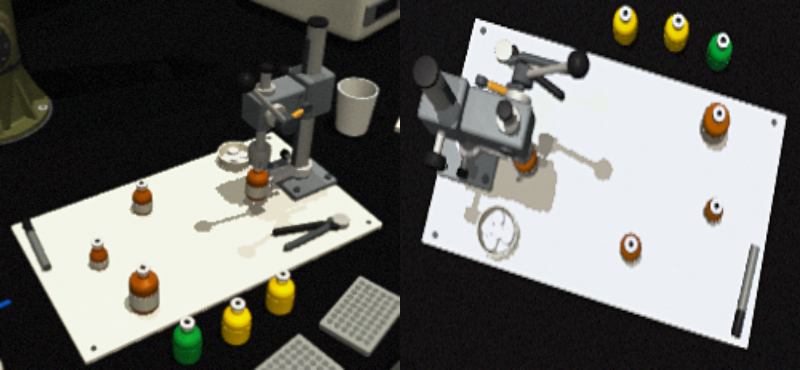

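View pics/s13.png

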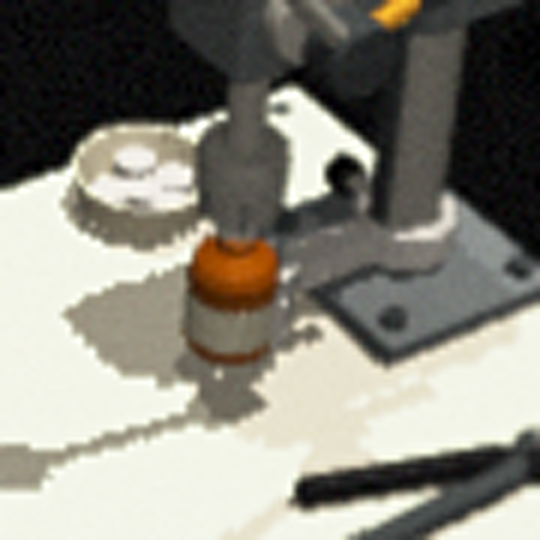

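```bash
python3 - <<'E'
from h import *
bot.finish_job(); print(bot.read_state()["clock"])
E
```

```text
the job is handed in; nothing more can be done
the job is handed in; nothing more can be done
```

The 42 mm bottle is crimped and standing in the press, and I handed the job in at about 35 s of the 72 s. No verdict is reported.

**What I did:**
- I picked bottle_42 from the four amber bottles. Its cap top measured about 73.5 mm above the board.
- I gripped it lightly, slid it along the board in front of the V-rest and let go. Then I pushed it home with the tool tilted 45°, until it seated with about 8 N.
- I gripped the handle's ball and swung it down to the lower detent. I let go there for a check, then swung it back up.

**What the checks showed:**
- **Lower detent:** with the handle released, the rod's slope put it at about 1.23 rad.
- **Upper detent:** the ball appears at its starting position in the images. Comparing the images before and after shows no change at the handle.
- **Bottle:** it stands upright under the jaws and looks lined up with them.
- **Everything else:** the before/after comparison shows changes only at bottle_42's old and new places and at the gripper. The other three bottles and the bystanders stand where they were.

**What failed or disagreed:**
- My grip slipped off the ball at about 0.2 rad on the way up. The handle was past its middle and snapped up on its own.
- Fits of the ball's centre from wrist-camera depth were poor. The one at the lower end gave 1.0 rad, so I relied on the rod's slope and the images instead.
- I had no direct reading of the pad's force on the cap or of the bottle's distance from the jaw axis. Both are inferred from how the bottle seated and from the images.

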